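Hold the film winder's tension arm on its stop for threading

ROBOT

A 6-joint arm with a two-finger parallel gripper is mounted at the origin on a cart in front of the work surface, level with it; the furniture and walls round the work are solid. World frame = base frame: x ahead of the robot, y to its left, z up, the work surface at z = 0. Lengths are in m, angles in rad, forces in N, time in s.
With the tool pointing down it reaches from about 0.375 to 0.975 m from the base axis. Payload 3.8 kg.
Tool frame: the origin (TCP) lies between the finger pads; the fingertips stand 11 mm ahead of it and the grasp point (between the pads) lies 8 mm behind it; z points along the fingers, y is the line along which they close (so a half turn about z gives the same grasp; the last joint's range is limited). The gripper opens to 85 mm and grips with 20 to 120 N. Pads are 22 mm wide; open, the fingers measure 114 mm over their backs; the gripper's body (76 mm by 85 mm) begins 54 mm behind the grasp point. The pads swing forward as they close: fully open they stand 13 mm farther back than shut.
Start: joints at [1.129, 0.264, 1.604, -0, 1.274, -0.037], TCP at [0.266, 0.62, 0.242] pointing down, gripper open.
Joint ranges: [-2.63, 2.63], [-0.94, 2.18], [0.31, 2.57], [-1.31, 4.45], [0, 2.66], [-2.55, 2.55]. Speed limits (rad/s): [2.57, 2.57, 3.14, 3.14, 3.14, 3.14].

INTERFACE

Orientations are given as [roll, pitch, yaw] about the fixed x, y, z axes, in that order (R = Rz(yaw) Ry(pitch) Rx(roll)).
In Python, from bench import bot gives the robot as it stands. Calls block until the motion is done:
- bot.reach(position, orientation): joint-space move of the TCP to a pose.
- bot.line_to(position, orientation=None, max_speed=0.15): straight line of the TCP; orientation=None keeps the orientation; max_speed is the mean speed in m/s.
- bot.movej(angles): joint-space move.
- bot.open_gripper() and bot.grab(f_grip=None): open the fingers fully, or close them until they stop; f_grip is the grip in N (None keeps the last).
- bot.pause(seconds).
- bot.inverse_kinematics(position, orientation): joint angles nearest the present ones, or None.
- bot.camera(name): name is "side" or "top"; returns the picture (480x640x3 uint8, blue, green, red); there is no depth.
- bot.camera_params(name): a dict with "camera_matrix" (3x3 intrinsics, pixels), "world_from_camera" (4x4, takes a point from camera to world coordinates). Camera axes: x right, y down, z forward; pixel columns grow to the right and rows downward; lengths in m; the calibration is good to about 2 mm. A picture is of the moment at which its call begins. camera_params takes no time and is no camera call.
A pose or a line that the arm cannot do raises bot.Unreachable and nothing moves.
- bot.finish_job(): hands the job in; it is judged then, once.
Readings, each from a call of its own:
- bot.get_t(): time.
- bot.get_joints(): joint angles.
- bot.get_qd(): joint speeds.
- bot.get_effort(): joint torques, N m.
- bot.get_tcp_pos(): TCP position.
- bot.get_eef_rot(): TCP orientation.
- bot.get_contact_force(): force on the tool from outside, world axes, zero at the start.
- bot.get_moment(): the same for the moment, N m.
- bot.get_finger_gap(): opening from 0.0 (shut) to 1.0 (fully open).
- bot.get_finger_force(): force on a finger pad.
Only numpy, scipy, OpenCV 4.12 (cv2) and the standard library are available. Lean on these libraries where they do the work, as an engineer would, in place of code of your own. Each camera call takes 0.05 s, during which the arm holds its last target. There are 200 camera calls.

TASK

The flatbed film winder has to be readied so that a colleague can lay film across its two guide rollers. On the small key box press, one at a time and each fully down and up again, first the square key (drive stop), then the round key (counter to zero), then the long bar key (brake release); never press the triangular key, which starts the drive. Then take hold of the winder's sprung tension arm, which has a knob on its free end, swing it towards the front of the machine until it is fully home on its stop, never letting it fly back, and finish while still holding it there with the fingers; leave the things that stand round about where they are.

Things in the scene. Friction and masses are not known exactly. Their poses are not given: they have to be found in the camera images.
- winder: Flatbed film winder, fixed: flat grey housing x -100 to +90, y -150 to +150 mm, deck 40 mm above the surface; two 100 mm plates on vertical axes (wound roll on the left, empty core on the right, tops at 86 mm) and two guide rollers (top 97 mm). Origin on the surface under the deck, between the plates; own x points to its back (away from the robot at yaw 0), own y to its left.
- tension_pivot (a point): Vertical pivot axis of the tension arm, at knob height (115 mm above the work surface). Fixed on the winder at x -50, y -55 mm of its frame.
- tension_knob (a point): Centre of the black finger knob standing up from the free end of the tension arm (a steel cage of two 21 mm wide link plates, one above the other, tops at 59 and 97 mm above the surface, with two black film rollers between), 85 mm from the pivot axis: a round upright knob, 16 mm in diameter, from 102 to 128 mm above the surface (this point at 115 mm). Nothing near it stands higher.
- tension_arm (a joint): Angle of the arm about its vertical pivot, rad: 0 at rest, 1.5 at the stop, counter-clockwise from above. At 0 the arm points 0.75 rad left of the winder's own x axis (back left), at 1.5 it points 2.25 rad from it (front left, knob over the front edge). A torsion spring drives it back: 0.32 N m at rest, 0.73 N m at the stop, about 4 to 9 N at the knob.
- key_box: Grey key box, fixed, 132 x 72 mm, top 36 mm above the surface, left or right of the winder. Origin under its centre; four spring keys in a row along its own x axis at x -46 (square), -15 (round), +16 (triangle) and +46 mm (bar), y 0, the square key nearest the robot. Key tops 46 mm above the surface.
- key_stop_top (a point): Top centre of the square drive-stop key, 20 x 20 mm, 46 mm above the work surface.
- key_stop (a joint): Travel of the square key, m: 0 up, 0.005 fully down; springs back. All keys press straight down with 1.3 N at first and 3.8 N fully down.
- key_zero_top (a point): Top centre of the round counter-zero key, 19 mm in diameter, 46 mm above the work surface.
- key_zero (a joint): Travel of the round key, m: 0 up, 0.005 fully down; springs back.
- key_run (a joint): Travel of the triangular drive-start key (between round and bar key), m: 0 up, 0.005 fully down; must not be pressed.
- key_brake_top (a point): Top centre of the long bar key (brake release), 13 x 36 mm across the box, 46 mm above the work surface.
- key_brake (a joint): Travel of the bar key, m: 0 up, 0.005 fully down; springs back.
- swab_tub: Bystander, on the other side of the winder from the key box: plastic swab box with a flat hinged lid, 70 x 95 x 34 mm, loose. Origin under its centre.
- mug: Bystander: white dotted mug, 93 mm high, back left, loose. Origin under it.
- canister: Bystander: white canister with a wooden lid, 102 mm in diameter, 140 mm high, back right, loose. Origin under its centre.
- loupe: Bystander: stand loupe, 43 mm in diameter, 50 mm high, right rear, loose. Origin under its centre.
- splice_tape: Bystander: flat roll of tape, 66 mm in diameter, 18 mm high, near the front edge, loose. Origin under its centre.
- cement_jar: Bystander: small jar with a screw cap, 41 mm in diameter, 64 mm high, near the front edge, loose. Origin under its centre.
- frame_counter: Bystander: hand counter 50 x 66 x 29 mm, near the front edge, loose. Origin under its centre.

How it is judged:
By the outcome, as a careful person would: the job done as asked, in the order asked, and still so for the second after the job is handed in, while the arm keeps its last pose, push and grip.
It also fails if it takes over 64 s, if anything falls off the work surface, if the arm or the gripper's body presses on something with over 40 N, if the wrist force passes 120 N, or if a joint passes its speed limit or range.

## Working session

There is one attempt and no reset: what is moved stays moved. The work goes in short steps, each a Python script; the robot and the scene stay as the last script left them, time stands still between calls to the robot, and variables do not carry over. Pictures are saved under pics/ and viewed, at most 10 in all, crops included, and the job is handed in when it is done.

```bash
mkdir -p pics; ls
python3 - <<'E'
from bench import bot
import cv2,numpy as np
np.set_printoptions(precision=4,suppress=True)
for n in("top","side"):
    cv2.imwrite(f"pics/{n}0.png",bot.camera(n)); p=bot.camera_params(n); print(n,p["camera_matrix"],p["world_from_camera"])
print(bot.get_t(),bot.get_eef_rot(),bot.get_finger_gap())
E
```

```text
pics
top [[592.5134   0.     315.8959]
 [  0.     592.5134 230.0958]
 [  0.       0.       1.    ]] [[-0.001  -0.9979  0.0644  0.4101]
 [-1.      0.0007 -0.0051  0.003 ]
 [ 0.005  -0.0645 -0.9979  1.3079]
 [ 0.      0.      0.      1.    ]]
side [[434.0447   0.     317.5156]
 [  0.     434.0447 239.4701]
 [  0.       0.       1.    ]] [[ 0.9997  0.0162 -0.0156  0.5265]
 [ 0.0223 -0.6224  0.7824 -0.8574]
 [ 0.003  -0.7825 -0.6226  0.7937]
 [ 0.      0.      0.      1.    ]]
0.1 [-3.1395 -0.0001  2.7368] 0.9994082046925848
```

View pics/top0.png

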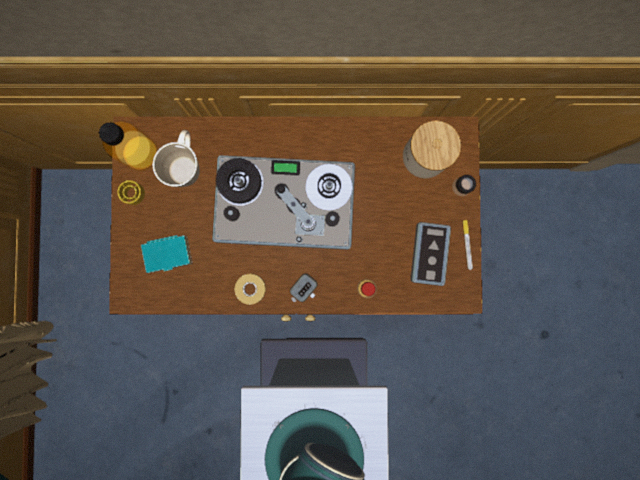

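View pics/side0.png

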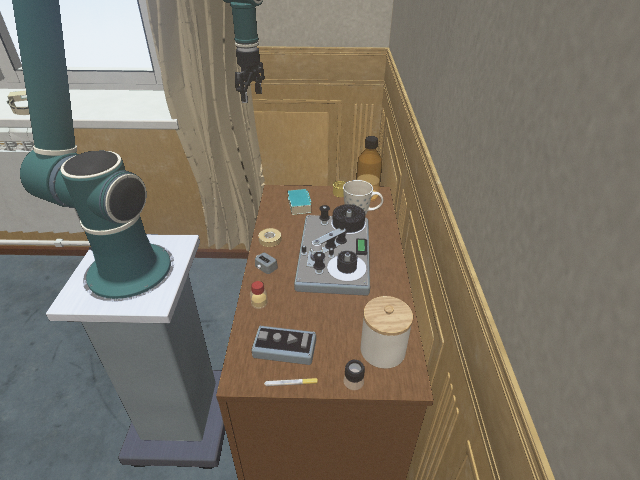

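The top view shows the winder around (283,202), its pivot near (308,223), the knob near (281,189), and the key box near (431,253), to the right of the winder. I'll enlarge crops of both views.

Run:
```python
import cv2,numpy as np
t=cv2.imread("pics/top0.png");s=cv2.imread("pics/side0.png")
f=lambda a,k:cv2.resize(a,None,fx=k,fy=k,interpolation=cv2.INTER_CUBIC)
# top: winder 210-360 x150-255 (x5=750x525)
cv2.imwrite("pics/c1.png",f(t[150:255,208:358],5))
c=np.zeros((600,800,3),np.uint8)
a=f(t[215:295,400:465],6);c[:480,:390]=a
b=f(s[320:365,248:318],5.8);c[:b.shape[0],390:390+b.shape[1]]=b[:,:410]
cv2.imwrite("pics/c2.png",c)
cv2.imwrite("pics/c3.png",f(s[195:300,290:390],5.7))
```

```text
(no output)
```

View pics/c1.png

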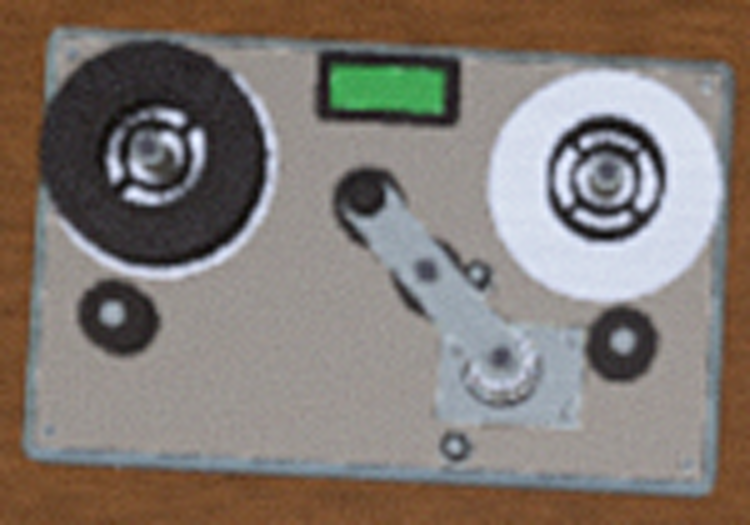

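View pics/c2.png

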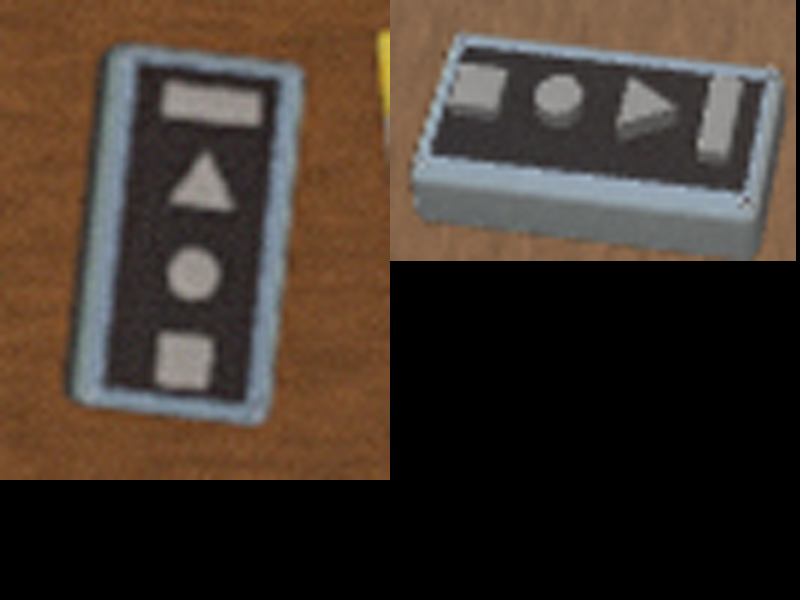

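View pics/c3.png

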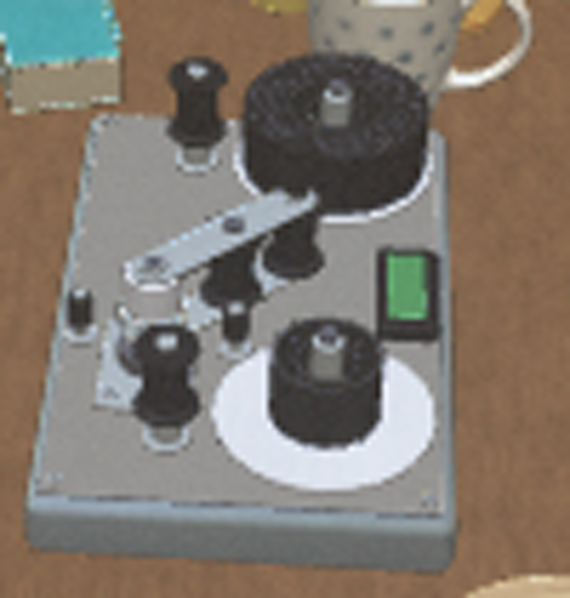

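c1 (top): knob at about (367,195), pivot bolt (501,357), guide rollers (112,314) and (622,341). c2: keys in the top view are square (184,360), round (193,273) and bar (212,104); in the side view they are (481,86), (559,97) and (720,113). c3 (side): pivot bolt (153,265), roller tops (197,71) and (167,341). The knob is hidden against the black roll. Next I triangulate these points and stretch the contrast on the knob.

```bash
cat > h.py <<'E'
import numpy as np,cv2
from bench import bot
np.set_printoptions(precision=4,suppress=True)
def cam(n):
    p=bot.camera_params(n);return p["camera_matrix"],np.linalg.inv(p["world_from_camera"])
def tri(a,b):
    P=[]
    for n in("top","side"):
        K,T=cam(n);P.append(K@T[:3])
    X=cv2.triangulatePoints(P[0],P[1],np.float64(a),np.float64(b)).ravel();return X[:3]/X[3]
def proj(X,n):
    K,T=cam(n);p=K@T[:3]@np.r_[X,1];return p[:2]/p[2]
def ray(uv,n,z):
    p=bot.camera_params(n);T=p["world_from_camera"];d=T[:3,:3]@np.linalg.solve(p["camera_matrix"],[*uv,1]);o=T[:3,3]
    return o+d*(z-o[2])/d[2]
crop=lambda u,v,u0,v0,k:np.array([u0+(u+.5)/k-.5,v0+(v+.5)/k-.5])
E
python3 - <<'E'
from h import *
T1=lambda u,v:crop(u,v,208,150,5);T2=lambda u,v:crop(u,v,400,215,6)
S2=lambda u,v:crop(u-390,v,248,320,5.8);S3=lambda u,v:crop(u,v,290,195,5.7)
for n,a,b,z in [("sq",T2(184,360),S2(481,86),.046),("rd",T2(193,273),S2(559,97),.046),("bar",T2(212,104),S2(720,113),.046),
 ("pivbolt",T1(501,357),S3(153,265),.1),("rolL",T1(112,314),S3(197,71),.097),("rolR",T1(622,341),S3(167,341),.097)]:
    print(n,tri(a,b),ray(a,"top",z),ray(b,"side",z))
k=ray(T1(367,195),"top",.128);print("knob",k)
print("knob side px top/bot",proj(k,"side"),proj([*k[:2],.102],"side"))
# deck corners at z=.04
for c in[(52,30),(733,65),(712,494),(25,458)]:print("corner",ray(T1(*c),"top",.04))
s=cv2.imread("pics/side0.png")[200:250,310:370].astype(float)
g=np.clip((s/160)**.5*255,0,255).astype(np.uint8)
cv2.imwrite("pics/c4.png",cv2.resize(g,None,fx=10,fy=10,interpolation=cv2.INTER_CUBIC))
E
```

```text
sq [ 0.3966 -0.2475  0.0409] [ 0.3966 -0.2465  0.046 ] [ 0.3975 -0.2516  0.046 ]
rd [ 0.4271 -0.2513  0.0402] [ 0.4274 -0.2501  0.046 ] [ 0.4272 -0.256   0.046 ]
bar [ 0.4876 -0.2586  0.0418] [ 0.4875 -0.2577  0.046 ] [ 0.4874 -0.262   0.046 ]
pivbolt [0.5068 0.0134 0.0955] [0.5068 0.0134 0.1   ] [0.5065 0.0076 0.1   ]
rolL [0.525  0.1735 0.0924] [0.5248 0.1729 0.097 ] [0.5246 0.1667 0.097 ]
rolR [ 0.5138 -0.0364  0.093 ] [ 0.5135 -0.0363  0.097 ] [ 0.5137 -0.0411  0.097 ]
knob [0.5697 0.0668 0.128 ]
knob side px top/bot [341.1143 219.0013] [340.754  226.9477]
corner [0.6534 0.2078 0.04  ]
corner [ 0.6381 -0.0864  0.04  ]
corner [ 0.4527 -0.0765  0.04  ]
corner [0.4683 0.2176 0.04  ]
```

View pics/c4.png

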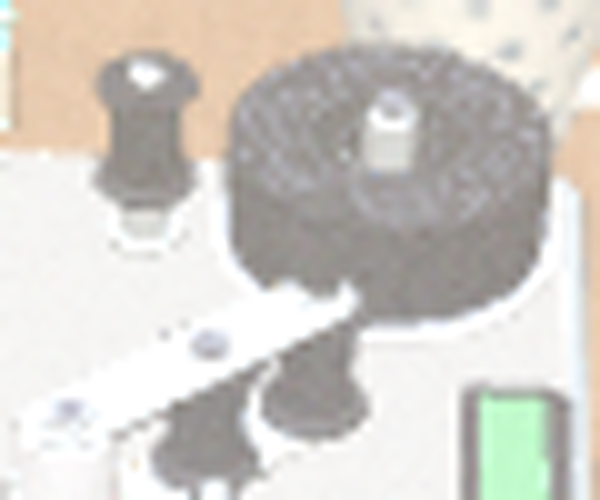

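Heights check out: both views agree to about 5 mm of calibration bias. The poses are consistent: box yaw -0.123, winder yaw -0.053, pivot at about (0.506, 0.012), knob at (0.570, 0.066). Now I press the keys.

Run:
```python
from h import *
yaw=-.1226; O=[np.pi,0,yaw]; ax=np.array([np.cos(yaw),np.sin(yaw)])
c=np.array([.4420,-.2535])+np.array([.0,0])   # box centre
bot.grab(20)
first=True
for n,d in(("stop",-.046),("zero",-.015),("brake",.046)):
    xy=c+d*ax
    if first: bot.reach([*xy,.20],O); print(bot.get_t(),bot.get_finger_gap(),bot.get_joints()); first=False
    else: bot.line_to([*xy,.085],max_speed=.1)
    bot.line_to([*xy,.062],O,max_speed=.1); bot.pause(.3)
    f0=bot.get_contact_force(); log=[]
    for z in np.arange(.058,.0465,-.001):
        bot.line_to([*xy,z],max_speed=.02); f=(bot.get_contact_force()-f0); log.append((round(z,4),round(bot.get_tcp_pos()[2],4),*np.round(f,1)))
        if f[2]>9: break
    bot.pause(.2); print(n,f0,*log,bot.get_contact_force()-f0,sep="\n ")
    bot.line_to([*xy,.085],max_speed=.08)
print(bot.get_t())
```

```text
3.95 -0.0018242801526390604 [-0.6111 -0.1036  2.0793  0.0002  1.1659  1.0812]
stop
 [ 0.7649 -0.5773 -0.2344]
 (np.float64(0.058), np.float64(0.0577), np.float64(-1.4), np.float64(0.6), np.float64(-0.3))
 (np.float64(0.057), np.float64(0.0571), np.float64(-0.1), np.float64(0.5), np.float64(0.2))
 (np.float64(0.056), np.float64(0.0561), np.float64(-0.4), np.float64(0.5), np.float64(1.9))
 (np.float64(0.055), np.float64(0.0551), np.float64(-0.4), np.float64(0.1), np.float64(2.4))
 (np.float64(0.054), np.float64(0.0541), np.float64(-1.2), np.float64(0.6), np.float64(2.2))
 (np.float64(0.053), np.float64(0.0531), np.float64(-0.9), np.float64(0.1), np.float64(3.0))
 (np.float64(0.052), np.float64(0.0521), np.float64(-0.3), np.float64(0.8), np.float64(3.6))
 (np.float64(0.051), np.float64(0.0519), np.float64(-2.0), np.float64(1.4), np.float64(10.9))
 [-3.4908  1.6349 10.7678]
zero
 [ 0.5221  0.1594 -0.3771]
 (np.float64(0.058), np.float64(0.0577), np.float64(-0.0), np.float64(0.6), np.float64(0.3))
 (np.float64(0.057), np.float64(0.0571), np.float64(0.1), np.float64(-0.9), np.float64(0.5))
[... 798 characters left out ...]
float64(-0.1))
 (np.float64(0.056), np.float64(0.0562), np.float64(-0.6), np.float64(-1.0), np.float64(0.6))
 (np.float64(0.055), np.float64(0.0551), np.float64(-0.1), np.float64(-0.4), np.float64(1.7))
 (np.float64(0.054), np.float64(0.0541), np.float64(0.3), np.float64(0.2), np.float64(2.3))
 (np.float64(0.053), np.float64(0.0531), np.float64(0.9), np.float64(-0.2), np.float64(3.6))
 (np.float64(0.052), np.float64(0.0521), np.float64(0.6), np.float64(-0.8), np.float64(4.3))
 (np.float64(0.051), np.float64(0.052), np.float64(-1.7), np.float64(1.2), np.float64(8.8))
 (np.float64(0.05), np.float64(0.0518), np.float64(-2.8), np.float64(1.4), np.float64(14.8))
 [-4.3527  1.626  14.4865]
17.2583
```

All three keys bottomed out at about 5 mm of travel with a sharp force rise. Next I grasp the knob.

Run:
```python
from h import *
a=.697;O=[np.pi,0,a]
p=bot.get_tcp_pos();bot.line_to([p[0],p[1],.20],max_speed=.2)
bot.open_gripper()
bot.reach([.5705,.066,.20],O);print(bot.get_joints(),bot.get_finger_gap())
bot.line_to([.5705,.066,.115],O,max_speed=.1);bot.pause(.2)
print(bot.get_contact_force());cv2.imwrite("pics/s1.png",cv2.resize(bot.camera("side")[170:270,260:400],None,fx=5,fy=5,interpolation=cv2.INTER_CUBIC))
bot.grab(40);bot.pause(.2)
print(bot.get_finger_gap(),bot.get_finger_force(),bot.get_contact_force(),bot.get_moment(),bot.get_tcp_pos(),bot.get_t())
cv2.imwrite("pics/s2.png",cv2.resize(bot.camera("side")[170:270,260:400],None,fx=5,fy=5,interpolation=cv2.INTER_CUBIC))
```

```text
[ 0.0706  0.1053  1.8704 -0.0007  1.1661  0.9457] 0.9985277633506608
[ 0.6264 -0.0136 -0.385 ]
0.17024841729430532 39.06001567840576 [-4.0447  4.1949  3.5679] [0.6887 0.5747 0.017 ] [0.57   0.0665 0.1151] 22.125
```

View pics/s2.png

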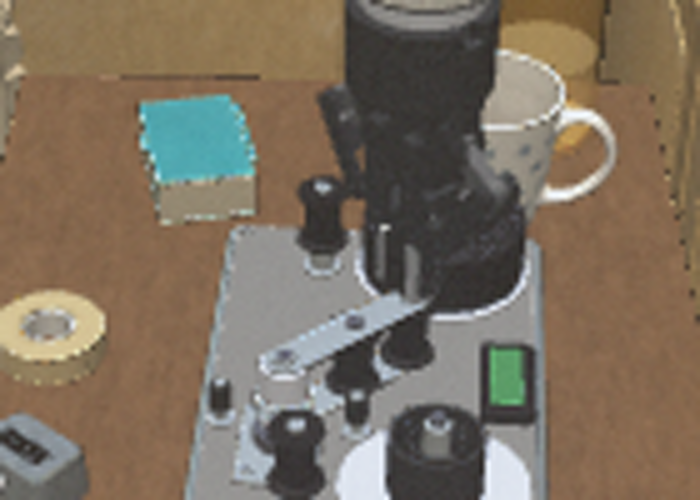

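The picture shows the fingers closed on the knob, above the link end at about (410,290). The gap matches the 16 mm knob. Now I swing the arm along the arc, monitoring radial and tangential force.

Run:
```python
from h import *
P=np.array([.506,.0125]);p=bot.get_tcp_pos();r0=np.hypot(*(p[:2]-P));a0=np.arctan2(*(p[:2]-P)[::-1]);r=r0;print(r0,a0)
for d in np.r_[np.arange(.1,1.41,.1),1.43]:
    a=a0+d;u=np.array([np.cos(a),np.sin(a)]);t=np.array([-u[1],u[0]])
    bot.line_to([*(P+r*u),.115],[np.pi,0,.697+d],max_speed=.04)
    f=bot.get_contact_force();fr,ft=f[:2]@u,f[:2]@t
    q=bot.get_tcp_pos()[:2]-P
    print(f"{d:.2f} r{r:.4f} fr{fr:.1f} ft{ft:.1f} fz{f[2]:.1f} act {np.hypot(*q):.4f} {np.arctan2(q[1],q[0])-a0:.3f} gap{bot.get_finger_gap():.3f} pad{bot.get_finger_force():.0f}")
    r+=np.clip(fr*.0001,-.0007,.0007)
    if np.hypot(*f)>35 if False else np.linalg.norm(f)>35: print("stop");break
print(bot.get_t(),bot.get_joints())
```

```text
0.0837896639386157 0.7009316751371796
0.10 r0.0838 fr0.0 ft-2.3 fz0.8 act 0.0839 0.087 gap0.169 pad39
0.20 r0.0838 fr-0.8 ft-4.4 fz0.0 act 0.0839 0.191 gap0.175 pad39
0.30 r0.0837 fr1.0 ft-3.5 fz-0.6 act 0.0840 0.294 gap0.167 pad39
0.40 r0.0838 fr1.3 ft-3.6 fz-0.7 act 0.0841 0.395 gap0.167 pad39
0.50 r0.0839 fr1.3 ft-3.9 fz-0.7 act 0.0842 0.495 gap0.167 pad39
0.60 r0.0841 fr1.9 ft-4.2 fz-0.3 act 0.0843 0.596 gap0.169 pad39
0.70 r0.0843 fr1.1 ft-4.7 fz-0.4 act 0.0844 0.695 gap0.167 pad39
0.80 r0.0844 fr1.0 ft-5.5 fz-2.4 act 0.0845 0.794 gap0.168 pad39
0.90 r0.0845 fr0.8 ft-6.4 fz-1.3 act 0.0846 0.893 gap0.168 pad39
1.00 r0.0846 fr1.0 ft-5.6 fz-1.3 act 0.0847 0.992 gap0.168 pad39
1.10 r0.0847 fr0.1 ft-5.7 fz-1.6 act 0.0847 1.092 gap0.173 pad39
1.20 r0.0847 fr0.8 ft-5.7 fz-2.2 act 0.0848 1.191 gap0.170 pad39
1.30 r0.0847 fr-0.7 ft-5.9 fz-1.7 act 0.0849 1.290 gap0.172 pad39
1.40 r0.0847 fr0.5 ft-6.0 fz-0.7 act 0.0850 1.389 gap0.171 pad39
1.43 r0.0847 fr0.0 ft-7.5 fz-2.1 act 0.0850 1.418 gap0.173 pad39
27.4583 [ 0.128  -0.0082  2.16    0.0018  0.9884 -0.4241]
```

The arc tracked cleanly. Now I feel for the stop.

Run:
```python
from h import *
P=np.array([.506,.0125]);a0=.70093;r=.0848
bot.grab(60)
for d in np.arange(1.44,1.60,.01):
    a=a0+d;u=np.array([np.cos(a),np.sin(a)]);t=np.array([-u[1],u[0]])
    bot.line_to([*(P+r*u),.115],[np.pi,0,.697+d],max_speed=.01);bot.pause(.1)
    f=bot.get_contact_force();q=bot.get_tcp_pos()[:2]-P
    print(f"{d:.2f} fr{f[:2]@u:.1f} ft{f[:2]@t:.1f} fz{f[2]:.1f} act {np.hypot(*q):.4f} {np.arctan2(q[1],q[0])-a0:.4f} gap{bot.get_finger_gap():.3f} pad{bot.get_finger_force():.0f} mz{bot.get_moment()[2]:.2f}")
    if f[:2]@t<-19: break
bot.pause(.5);f=bot.get_contact_force();print(f[:2]@t,bot.get_t(),bot.get_qd())
cv2.imwrite("pics/s3.png",cv2.resize(bot.camera("side")[180:280,260:400],None,fx=5,fy=5,interpolation=cv2.INTER_CUBIC))
cv2.imwrite("pics/t3.png",bot.camera("top"))
```

```text
1.44 fr-0.2 ft-7.1 fz-1.7 act 0.0850 1.4263 gap0.162 pad59 mz-0.08
1.45 fr0.9 ft-7.2 fz-0.8 act 0.0850 1.4359 gap0.164 pad59 mz-0.10
1.46 fr0.2 ft-6.1 fz-2.1 act 0.0850 1.4456 gap0.164 pad59 mz-0.11
1.47 fr-0.4 ft-7.0 fz-1.1 act 0.0850 1.4556 gap0.164 pad59 mz-0.08
1.48 fr0.2 ft-7.0 fz-1.8 act 0.0850 1.4656 gap0.164 pad59 mz-0.17
1.49 fr0.2 ft-7.0 fz-1.6 act 0.0851 1.4753 gap0.165 pad59 mz-0.17
1.50 fr-0.5 ft-7.5 fz-0.5 act 0.0851 1.4857 gap0.160 pad59 mz-0.06
1.51 fr0.7 ft-7.6 fz-1.7 act 0.0851 1.4955 gap0.162 pad59 mz-0.13
1.52 fr-0.2 ft-7.2 fz-1.3 act 0.0851 1.5047 gap0.162 pad59 mz-0.09
1.53 fr0.5 ft-9.9 fz-3.6 act 0.0851 1.5064 gap0.162 pad59 mz-0.18
1.54 fr0.7 ft-12.5 fz-5.7 act 0.0851 1.5079 gap0.165 pad59 mz-0.26
1.55 fr0.4 ft-14.3 fz-8.3 act 0.0850 1.5090 gap0.163 pad59 mz-0.42
1.56 fr-0.1 ft-17.6 fz-9.5 act 0.0850 1.5105 gap0.160 pad59 mz-0.48
1.57 fr-1.1 ft-20.1 fz-13.0 act 0.0844 1.5097 gap0.161 pad59 mz0.14
-20.30913690713706 33.075 [-0.0003  0.0004 -0.0008  0.0006 -0.0012 -0.0003]
```

View pics/s3.png

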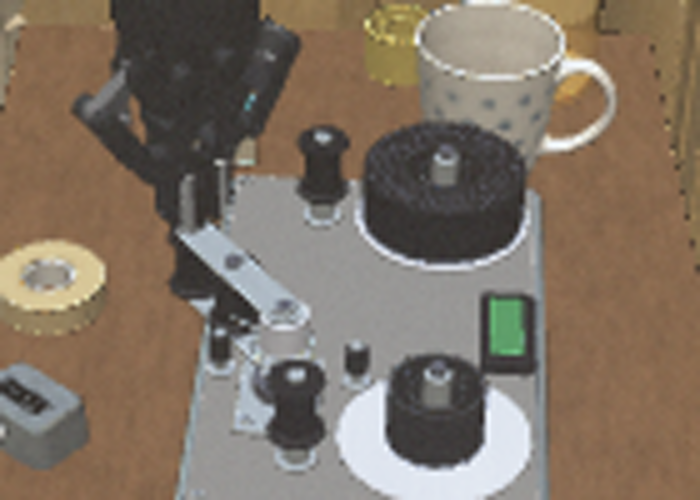

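The tension arm points front-left against the stop peg at about (218,345), with the knob still in the fingers. The force rises sharply at 1.505 rad and holds steady at -20 N, so the arm is home. I'm handing in.

```bash
python3 -c "
from bench import bot
print(bot.finish_job())"
```

```text
the job is handed in; nothing more can be done
None
```

I pressed the square, round and bar keys fully down and up in that order without pressing the triangular one, swung the tension arm onto its stop and handed the job in at about 33 s with the fingers still holding the knob there.

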